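# Clamp a spectacle temple blank between the dowelled halves of its jig

### The job

Lay the long acetate temple blank flat on the middle of the jig's lower half, between the dowels, its long edge flush against both little locating blocks and roughly centred lengthwise, and let go of it. Then fit the jig's loose upper half over the two dowels, fully down onto the blank, and press it down firmly by its grip bar, well beyond its own weight. Finish while still holding the halves pressed together like that (do not let go at the end), and leave the other things on the bench where they lie.

Things in the scene. Friction and masses are not known exactly. Their poses are not given: they have to be found in the camera images.
- jig: Lower half of a temple clamping jig, fixed to the bench: green cast foot (120 x 190 mm at the bench) under a flat ground steel plate 100 mm (its x) by 160 mm (its y), top 52 mm above the bench. Two steel dowels and two small dark locating blocks stand on the plate. Origin on the bench under its centre; z up, y along the long side.
- jig_nest (a point): Centre of the top face of the jig's steel plate, 52 mm above the bench, straight above the jig's origin; axes as the jig's. The blank belongs here, lying along y with the centre of its underside at this point; the centre of the upper half goes over it.
- block0 (a point): Foot of the locating face of one block, at the jig's x = +12, y = +38.5 mm, on the plate's top. The face looks to the jig's -x; the block extends 8 mm behind it (+x), is 23 mm long (y) and 6 mm high.
- block1 (a point): The same for the other, equal block, at the jig's x = +12, y = -38.5 mm. Between the two blocks is a 54 mm gap with room for a finger.
- dowel0 (a point): Tip of the dowel at the jig's x = -30, y = +58 mm: steel, 12 mm thick, standing 26 mm above the plate, the last 6 mm tapered to a 5 mm wide tip.
- dowel1 (a point): Tip of the other, equal dowel at the jig's x = +30, y = -58 mm.
- upper: Upper half of the jig, loose, flat on the bench, right side up: aluminium plate 90 (x) x 150 (y) x 10 mm with a grip bar, 0.45 kg within 15 percent. Origin: centre of its underside, z up. Through holes of 13.5 mm at x -30, y +58 and x +30, y -58 mm: it fits the dowels with axes parallel to the jig's or half a turn from them. Seated on the blank, its underside is 60 mm above the bench.
- upper_grip (a point): Middle of the upper half's grip bar, 25 mm above the plate's underside: a rectangular bar 20 mm wide (along the plate's x) by 70 mm long (y), from 10 to 40 mm above the underside, on the centre of the plate. Axes as the plate's. With the plate seated, the dowel tips stand 8 mm out of the plate's top.
- blank: The acetate temple blank, loose: dark brown straight flat strip, 24 mm wide (its x) by 170 mm long (y) by 8 mm thick, about 42 g. Origin at the centre of its underside.
- blank_center (a point): Centre of the temple blank, half-way up (4 mm above its underside); axes as the blank's. Either long edge may go against the blocks.
- screwdriver: Bystander, loose: screwdriver, 190 mm long, lying between the jig and the other parts; origin under its middle.
- hammer: Bystander, loose: small hammer, 260 mm long, lying at the left; origin under its middle.
- jar: Bystander, loose: closed screw-top jar, 60 mm wide, 65 mm tall, far side; origin at the centre of its underside.
- caliper: Bystander, loose: steel vernier caliper, 215 mm long, lying at the far side; origin on the bench under the middle of its scale.
- file: Bystander, loose: flat file with a wooden handle, 260 mm long, lying at the far side; origin on the bench under the root of the blade.
- spectacles: Bystander, loose: finished folded spectacles, 135 mm wide, 20 mm high, lying near the robot; origin under the bridge.
- offcut: Bystander, loose: flat offcut of acetate sheet, 52 x 85 x 6 mm, lying near the robot at the right; origin under its centre.

How it is judged:
By the outcome, as a careful person would: the job done as asked, in the order asked, and still so for the second after the job is handed in, while the arm keeps its last pose, push and grip.
It also fails if it takes over 61 s, if anything falls off the work surface, if the arm or the gripper's body presses on something with over 40 N, if the wrist force passes 120 N, or if a joint passes its speed limit or range.

### The arm

A 6-joint arm with a two-finger parallel gripper is mounted at the origin on the work surface. World frame = base frame: x ahead of the robot, y to its left, z up, the work surface at z = 0. Lengths are in mm, angles in rad, forces in N, time in s.
With the tool pointing down it reaches from about 275 to 750 mm from the base axis. Payload 10.2 kg.
Tool frame: the origin (TCP) lies between the finger pads; the fingertips stand 17 mm ahead of it and the grasp point (between the pads) lies 2 mm behind it (tips_ahead is the distance from the TCP to the fingertips, in mm); z points along the fingers, y is the line along which they close (so a half turn about z gives the same grasp; the last joint's range is limited). The gripper opens to 85 mm and grips with 20 to 120 N. Pads are 22 mm wide; open, the fingers measure 114 mm over their backs; the gripper's body (76 mm by 85 mm) begins 54 mm behind the grasp point. The pads swing forward as they close: fully open they stand 13 mm farther back than shut.
Start: joints at [-1.466, 0.313, 1.498, -0, 1.331, -0.223], TCP at [169.017, -497.056, 248.294] pointing down, gripper open.
Joint ranges: [-2.94, 2.94], [-0.97, 2.17], [0.19, 2.56], [-1.23, 4.37], [0.02, 3.11], [-2.88, 2.88]. Speed limits (rad/s): [2.39, 2.39, 3.01, 3.14, 3.14, 3.14].

### API

Orientations are given as a unit quaternion [w, x, y, z].
In Python, from rig import sense, capture, finish_job, boxes_of, tips_ahead gives the robot as it stands.
- The arm moves only by the tool drive_tool, never from a script. Its argument "commands" is text: rows parted by semicolons, each of 7 numbers parted by spaces: the shift along the world's x, y, z in units of 0.1 m (1.0 is 0.1 m), then the turn, a rotation vector about the world's x, y, z in units of pi/4 rad (1.0 is pi/4 rad), then the opening in per cent of the stroke, from 0 (shut) to 100 (fully open). A call has 1 to 20 rows; each row shifts and turns the commanded pose from where the row before left it; what a row does not reach is not made up. A row lasts 1/12 s, in which the tool goes at most 41.7 mm and 7.16 degrees, less where a joint would pass 70% of its speed; a pose out of reach is approached as far as the arm can. A call with a number of a shift or a turn outside -1 to 1 is refused whole. A call with a gripper value outside its range is refused whole. The fingers move at their own pace and stop on an object; "force" is the grip in N (left out, the last holds). Time passes only in rows, so rows that do not move let the fingers close. It gives the time, the measured TCP pose, the force, the opening and the grip force at its end, in the units of the state.
- sense(): the state, without advancing time (a new reading comes with each control period).
- capture(name): name is "side" or "top" or "wrist"; returns a dict with "pixels" (480x640x3 uint8, blue, green, red), "fov_y" (degrees; the focal length in pixels is half the picture's height over the tangent of half this angle, whatever the lens; pixels are square), "cx", "cy" (the principal point, pixels), "k1" (the pictures are not rectified: a ray, as slopes to the right and down, at radius r is drawn at 1 + k1 r^2 times it, then the intrinsics apply), "position" and "attitude" of the camera in the world; the wrist camera has in their place "tool_from_camera" (4x4, takes a point from camera to tool coordinates, whose origin is the TCP and whose axes are the flange's). Camera axes: x right, y down, z forward; pixel columns grow to the right and rows downward; lengths in mm; the calibration is good to about 2 mm. A picture is of the moment at which its call begins: read the wrist's pose just before it. There is no depth.
- finish_job(): hands the job in; it is judged then, once.
Trained networks look in a picture, given as the dict that the camera call returned (one of the last four; its "shot" number tells which), for a name from the list of things; names that differ only in an ending like _2 or _b are one class to them, and where a whole thing is asked for, a point or a joint stands for the part that bears it (a point fixed in the world has none). Each returns a list of dicts, best first, with "confidence" (0 to 1); they miss things now and then, are a little off and sometimes report something else, mostly with a low value. They report only what shows in the picture. A call takes as long as a camera call.
- boxes_of(picture, name): "position" ([column, row] in pixels, amid what is visible of it).
The state is a dict: "time_s": time; "joints": joint angles; "dq": joint speeds; "tau": joint torques, N m; "eef_pos": TCP position; "ee_rot": TCP orientation; "force": force on the tool from outside, world axes, zero at the start; "wrist_torque": the same for the moment, N m; "grip_width": opening from 0.0 (shut) to 1.0 (fully open); "grip_force": force on a finger pad.
Only numpy, scipy, OpenCV 4.12 (cv2) and the standard library are available. Lean on these libraries where they do the work, as an engineer would, in place of code of your own. Each camera call takes 0.05 s, during which the arm holds its last target. There are 200 camera calls.

## Working session

There is one attempt and no reset: what is moved stays moved. The work goes in short steps, Python scripts to look and compute and a tool call to move; the robot and the scene stay as the last step left them, time stands still between calls to the robot, and variables do not carry over. Pictures are saved under pics/ and viewed, at most 10 in all, crops included, and the job is handed in when it is done.

Besides the shell and the picture viewer there is one more tool, called after ">>>" by a JSON object that holds its "name" and its "arguments", one argument or row to a line. drive_tool: Moves the arm, as the interface text tells. Shifts and turns lie within -1 to 1; 1 stands for 0.1 m of shift or pi/4 rad of turn. Its arguments: {"type":"object","properties":{"commands":{"type":"string"},"force":{"type":"number"}},"required":["commands"]}

```bash
mkdir -p pics
cat > h.py <<'E'
import numpy as np, cv2
from scipy.spatial.transform import Rotation as R
from rig import sense, capture, boxes_of, finish_job, tips_ahead
def rot(a):
    a=np.array(a,float)
    return a if a.shape==(3,3) else R.from_quat(a,scalar_first=True).as_matrix()
def cam(p,st=None):
    if 'tool_from_camera' in p:
        T=np.array(p['tool_from_camera']); M=rot(st['ee_rot'])
        return np.array(st['eef_pos'])+M@T[:3,3], M@T[:3,:3]
    return np.array(p['position'],float), rot(p['attitude'])
def K(p):
    f=240/np.tan(np.radians(p['fov_y'])/2)
    return np.array([[f,0,p['cx']],[0,f,p['cy']],[0,0,1]]), np.array([p['k1'],0,0,0.])
def ray(p,uv,st=None):
    k,d=K(p); n=cv2.undistortPoints(np.array([[uv]],float),k,d)[0,0]
    c,M=cam(p,st); return c, M@np.array([n[0],n[1],1])
def onz(p,uv,z,st=None):
    c,r=ray(p,uv,st); return c+r*(z-c[2])/r[2]
def tri(l):
    A=np.zeros((3,3));b=np.zeros(3)
    for c,r in l:
        r=r/np.linalg.norm(r);P=np.eye(3)-np.outer(r,r);A+=P;b+=P@c
    x=np.linalg.solve(A,b)
    return x,[np.linalg.norm(np.cross(x-c,r/np.linalg.norm(r))) for c,r in l]
def proj(p,X,st=None):
    k,d=K(p);c,M=cam(p,st);q=(np.array(X,float)-c)@M
    return cv2.projectPoints(q.reshape(-1,1,3),np.zeros(3),np.zeros(3),k,d)[0][:,0]
E
python3 - <<'E'
from h import *
np.set_printoptions(precision=1,suppress=True)
print(sense()); print(tips_ahead)
P={}
names=['jig','jig_nest','block0','block1','dowel0','dowel1','upper','upper_grip','blank','blank_center','screwdriver','hammer','jar','offcut','spectacles']
for c in ['top','side']:
    p=P[c]=capture(c); cv2.imwrite(f'pics/{c}0.png',p['pixels'])
    print(c,p['position'],p['attitude'],p['fov_y'])
    for n in names:
        b=boxes_of(p,n)
        print(n,[(np.round(x['position']).tolist(),round(x['confidence'],2),onz(p,x['position'],0)[:2].round()) for x in b[:3]])
E
```

```text
{'time_s': 0.0, 'joints': array([-1.5,  0.3,  1.5, -0. ,  1.3, -0.2]), 'dq': array([-0., -0.,  0.,  0.,  0., -0.]), 'tau': array([ -0. , -41.2, -26. ,  -0. ,   0. ,   0. ]), 'eef_pos': array([ 169. , -496.8,  247.7]), 'ee_rot': array([-0. ,  1. ,  0.2,  0. ]), 'force': array([-0.2, -0.1, -0.6]), 'wrist_torque': array([-0., -0., -0.]), 'grip_force': 0.0, 'grip_width': 1.000745946699162}
17.0
top [ 357.9   60.6 1310.5] [-0.1  0.7 -0.7  0.1] 42.815073016840294
jig [([398.0, 229.0], 0.62, array([ 598., -125.])), ([252.0, 300.0], 0.49, array([438., 187.]))]
jig_nest [([400.0, 227.0], 0.64, array([ 602., -130.])), ([327.0, 256.0], 0.37, array([536.,  28.])), ([266.0, 136.0], 0.24, array([805., 168.]))]
block0 [([396.0, 226.0], 0.69, array([ 606., -122.]))]
block1 [([396.0, 226.0], 0.69, array([ 606., -122.]))]
dowel0 [([397.0, 232.0], 0.69, array([ 593., -124.]))]
dowel1 [([397.0, 232.0], 0.69, array([ 593., -124.]))]
upper [([249.0, 301.0], 0.91, array([437., 192.]))]
upper_grip [([251.0, 298.0], 0.85, array([442., 188.]))]
blank [([270.0, 196.0], 0.59, array([668., 156.]))]
blank_center 
[... 1051 characters left out ...]
0], 0.55, array([440., 193.])), ([268.0, 279.0], 0.32, array([667., 173.]))]
upper_grip [([362.0, 311.0], 0.77, array([436., 193.]))]
blank [([275.0, 277.0], 0.85, array([654., 161.]))]
blank_center [([272.0, 278.0], 0.98, array([659., 166.]))]
screwdriver [([346.0, 248.0], 0.65, array([532.,   9.])), ([302.0, 176.0], 0.45, array([ 761., -269.]))]
hammer [([235.0, 383.0], 0.98, array([605., 442.]))]
jar [([219.0, 259.0], 0.92, array([809., 148.]))]
offcut [([429.0, 206.0], 0.67, array([ 376., -238.])), ([339.0, 207.0], 0.38, array([ 604., -152.])), ([273.0, 278.0], 0.3, array([656., 165.]))]
spectacles [([403.0, 246.0], 0.64, array([403., -46.])), ([271.0, 279.0], 0.25, array([661., 170.]))]
```

View pics/top0.png

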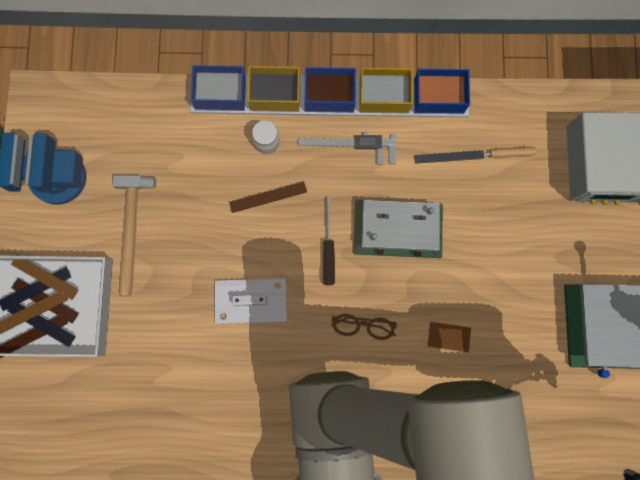

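View pics/side0.png

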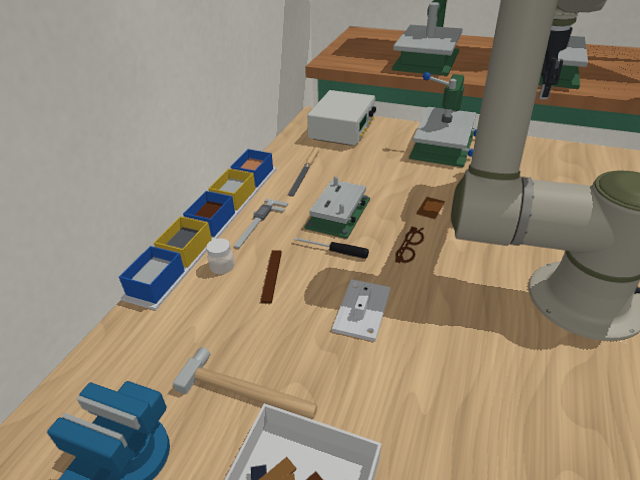

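The top view shows the upper half at (250,300) with holes at (223,316) and (278,285), the blank at (268,197), turned about 15°, and the jig at (400,228). The jig's dowels are at (372,236) and (429,210), with the blocks at (383,216) and (413,217). So the jig's axes lie roughly along the world's. The side view agrees.

Run:
```python
from h import *
np.set_printoptions(precision=1,suppress=True)
t=capture('top'); s=capture('side')
im=t['pixels'].astype(int)
# blank: dark brown blob in ROI
x0,y0,x1,y1=222,176,314,218
g=im[y0:y1,x0:x1].sum(2); m=(g<230).astype(np.uint8)
n,l,stt,c=cv2.connectedComponentsWithStats(m); k=1+np.argmax(stt[1:,4])
pts=np.argwhere(l==k)[:,::-1]+[x0,y0]
W=np.array([onz(t,p,8)[:2] for p in pts]); mean=W.mean(0); u,sv,v=np.linalg.svd(W-mean)
print('blank',len(pts),mean,np.degrees(np.arctan2(v[0][1],v[0][0])), cv2.minAreaRect(W.astype(np.float32)))
def tr(a,b):
    x,e=tri([ray(t,a),ray(s,b)]); return x,e
bt=boxes_of(t,'blank_center')[0]['position']; bs=boxes_of(s,'blank_center')[0]['position']; print('blank tri',tr(bt,bs))
print('grip tri',tr(boxes_of(t,'upper_grip')[0]['position'],boxes_of(s,'upper_grip')[0]['position']))
for n,p,z in [('d0',(372,236),78),('d1',(429,210),78),('b0',(383,216),58),('b1',(413,217),58),('h0',(223,316),10),('h1',(278,285),10)]: print(n,onz(t,p,z))
st=sense(); print(R.from_quat(st['ee_rot'],scalar_first=True).as_matrix())
w=capture('wrist'); print(w['tool_from_camera'],w['fov_y'])
```

```text
blank 842 [663.7 159.7] -72.91032469819952 ((663.8206176757812, 159.78939819335938), (24.781654357910156, 168.3381805419922), 16.982452392578125)
blank tri (array([672.5, 162.8, -21.4]), [np.float64(0.27511532954289525), np.float64(0.27511532954297363)])
grip tri (array([440.7, 187.2,  -7.6]), [np.float64(2.7112282736354376), np.float64(2.711228273635337)])
d0 [568.7 -61.1  78. ]
d1 [ 625. -178.   78.]
b0 [614.8 -86.   58. ]
b1 [ 613.8 -148.4   58. ]
h0 [404.2 245.4  10. ]
h1 [471.2 131.7  10. ]
[[ 0.9  0.3 -0. ]
 [ 0.3 -0.9 -0. ]
 [-0.   0.  -1. ]]
[[  -0.    -0.9   -0.3   79.3]
 [   1.    -0.    -0.     0.2]
 [   0.    -0.3    0.9 -126.2]
 [   0.     0.     0.     1. ]] 70.2479583040595
```

>>> {"name": "drive_tool", "arguments": {
  "commands": "0.2475 0.3284 -0.024 0 0 0.098 60;0.2475 0.3284 -0.024 0 0 0.098 60;0.2475 0.3284 -0.024 0 0 0.098 60;0.2475 0.3284 -0.024 0 0 0.098 60;0.2475 0.3284 -0.024 0 0 0.098 60;0.2475 0.3284 -0.024 0 0 0.098 60;0.2475 0.3284 -0.024 0 0 0.098 60;0.2475 0.3284 -0.024 0 0 0.098 60;0.2475 0.3284 -0.024 0 0 0.098 60;0.2475 0.3284 -0.024 0 0 0.098 60;0.2475 0.3284 -0.024 0 0 0.098 60;0.2475 0.3284 -0.024 0 0 0.098 60;0.2475 0.3284 -0.024 0 0 0.098 60;0.2475 0.3284 -0.024 0 0 0.098 60;0.2475 0.3284 -0.024 0 0 0.098 60;0.2475 0.3284 -0.024 0 0 0.098 60;0.2475 0.3284 -0.024 0 0 0.098 60;0.2475 0.3284 -0.024 0 0 0.098 60;0.2475 0.3284 -0.024 0 0 0.098 60;0.2475 0.3284 -0.024 0 0 0.098 60"
}}

```text
time_s: 3.62
eef_pos: [664.8, 161.7, 200.1]
ee_rot: [0.0, 0.593, 0.805, -0.0]
force: [0.4, -0.7, 0.7]
grip_width: 0.6
grip_force: 0.0
```

>>> {"name": "drive_tool", "arguments": {
  "commands": "0 0 0 0 0 0 60;0 0 0 0 0 0 60;0 0 0 0 0 0 60"
}}

```text
time_s: 3.87
eef_pos: [663.7, 159.4, 200.0]
ee_rot: [-0.0, 0.595, 0.804, -0.0]
force: [-0.3, -0.1, -0.4]
grip_width: 0.6
grip_force: 0.0
```

```bash
cat >> h.py <<'E'
def look(name):
    st=sense(); w=capture('wrist'); cv2.imwrite(f'pics/{name}.png',w['pixels']); 
    np.savez(f'pics/{name}.npz',**{k:np.array(v) for k,v in w.items()},eef_pos=st['eef_pos'],ee_rot=st['ee_rot'])
    return st,w
def load(name):
    z=np.load(f'pics/{name}.npz'); d={k:z[k] for k in z.files}; return {'eef_pos':d['eef_pos'],'ee_rot':d['ee_rot']},d
def xang(st):
    M=rot(st['ee_rot']); return np.degrees(np.arctan2(M[1,0],M[0,0]))
def undist_edges(): pass
def blob(st,w,thr,z,near):
    m=(w['pixels'].astype(int).sum(2)<thr).astype(np.uint8)
    n,l,s,c=cv2.connectedComponentsWithStats(m)
    pr=proj(w,near,st)[0]
    k=min(range(1,n),key=lambda i:1e9 if s[i,4]<1500 else np.hypot(*(c[i]-pr)))
    P=np.argwhere(l==k)[:,::-1]
    W=np.array([onz(w,p,z,st)[:2] for p in P[::7]])
    mean=W.mean(0);u,sv,v=np.linalg.svd(W-mean,full_matrices=False)
    return s[k],mean,np.degrees(np.arctan2(v[0][1],v[0][0])),cv2.minAreaRect(W.astype(np.float32))
E
python3 - <<'E'
from h import *
np.set_printoptions(precision=1,suppress=True)
st,w=look('w1'); print(st['time_s'],st['eef_pos'],xang(st),st['joints'])
print(blob(st,w,200,8,[664,160,8]))
E
```

```text
3.8667 [663.7 159.4 200. ] 106.94503977403187 [ 0.1  0.7  1.  -0.   1.4 -0.2]
(array([ 308,  123,   25,  172, 3929], dtype=int32), array([661.6, 167.4]), np.float64(-73.00969307444385), ((663.4535522460938, 161.17227172851562), (21.681909561157227, 166.94573974609375), 16.859773635864258))
```

View pics/w1.png

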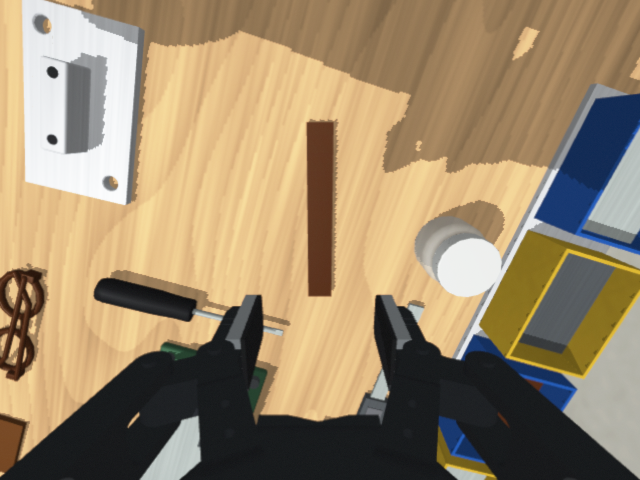

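The wrist view shows the blank lengthwise in the middle, columns 308–333 and rows 123–295. It agrees with the top view: centre (663.7, 160.5), x axis at 17°. I'll go down and grip it.

>>> {"name": "drive_tool", "arguments": {
  "commands": "0 0.012 -0.35 0 0 0 60;0 0 -0.35 0 0 0 60;0 0 -0.35 0 0 0 60;0 0 -0.35 0 0 0 60;0 0 -0.22 0 0 0 60;0 0 -0.13 0 0 0 60;0 0 -0.065 0 0 0 60;0 0 0 0 0 0 60;0 0 0 0 0 0 60",
  "force": 40
}}

```text
time_s: 4.67
eef_pos: [664.8, 160.6, 20.6]
ee_rot: [0.001, 0.595, 0.804, 0.001]
force: [0.5, -0.4, 0.3]
grip_width: 0.607
grip_force: 0.0
```

>>> {"name": "drive_tool", "arguments": {
  "commands": "0 0 0 0 0 0 5;0 0 0 0 0 0 5;0 0 0 0 0 0 5;0 0 0 0 0 0 5;0 0 0 0 0 0 5;0 0 0 0 0 0 5;0 0 0 0 0 0 5"
}}

```text
time_s: 5.25
eef_pos: [664.8, 161.0, 20.5]
ee_rot: [0.001, 0.595, 0.804, 0.001]
force: [-1.5, -0.8, 6.2]
grip_width: 0.263
grip_force: 39.5
```

>>> {"name": "drive_tool", "arguments": {
  "commands": "0 0 0.15 0 0 0 5;0 0 0.35 0 0 0 5;0 0 0.35 0 0 0 5;0 0 0.35 0 0 0 5;0 0 0.35 0 0 0 5;-0.13 -0.28 0 0 0 -0.0413 5;-0.13 -0.28 0 0 0 -0.0413 5;-0.13 -0.28 0 0 0 -0.0413 5;-0.13 -0.28 0 0 0 -0.0413 5;-0.13 -0.28 0 0 0 -0.0413 5;-0.13 -0.28 0 0 0 -0.0413 5;-0.13 -0.28 0 0 0 -0.0413 5;-0.13 -0.28 0 0 0 -0.0413 5;-0.13 -0.28 0 0 0 -0.0413 5;-0.13 -0.28 0 0 0 -0.0413 5;0 0 0 0 0 0 5;0 0 0 0 0 0 5;0 0 0 0 0 0 5"
}}

```text
time_s: 6.75
eef_pos: [534.2, -118.7, 174.1]
ee_rot: [0.0, 0.717, 0.697, 0.0]
force: [-0.5, 0.8, 0.5]
grip_width: 0.265
grip_force: 39.4
```

Run:
```python
from h import *
np.set_printoptions(precision=1,suppress=True)
st,w=look('w2'); print(st['time_s'],st['eef_pos'],xang(st),st['grip_width'],st['force'])
for n in ['dowel0','block0','jig_nest','blank_center']:
    print(n,[(np.round(x['position']).tolist(),round(x['confidence'],2)) for x in boxes_of(w,n)[:3]])
for n,p in [('d0',(568.7,-61.1,78)),('d1',(625,-178,78)),('b0',(614.8,-86,58)),('b1',(613.8,-148.4,58))]: print(n,proj(w,p,st))
```

```text
6.75 [ 534.2 -118.7  174.1] 88.40996648356341 0.26487290072031017 [-0.5  0.8  0.5]
dowel0 [([412.0, 212.0], 0.59)]
block0 [([410.0, 214.0], 0.82)]
jig_nest [([410.0, 211.0], 0.8)]
blank_center [([318.0, 254.0], 0.93)]
d0 [[370.8 164.2]]
d1 [[443.6 322.6]]
b0 [[430.6 195.2]]
b1 [[423.3 275.4]]
```

View pics/w2.png

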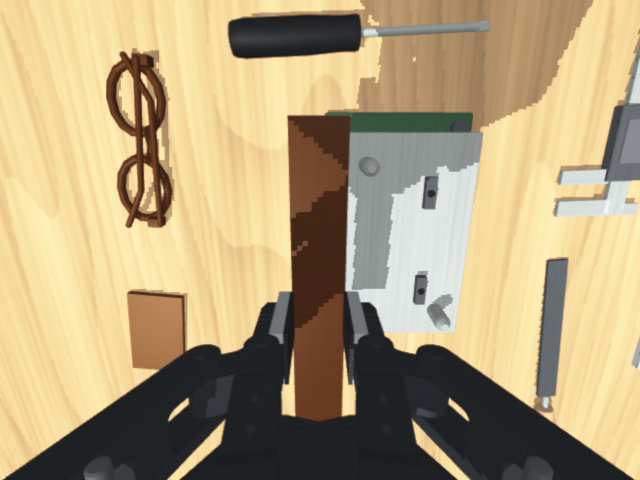

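The jig is clear in view: blocks near (430,192) and (420,290), dowels near (370,165) and (438,316). The blank is held straight. I'll crop it for the edges.

Run:
```python
from h import *
im=cv2.imread('pics/w2.png')[120:340,330:500]
cv2.imwrite('pics/w2c.png',cv2.resize(im,None,fx=2.7,fy=2.7,interpolation=cv2.INTER_CUBIC))
```

```text
(no output)
```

View pics/w2c.png

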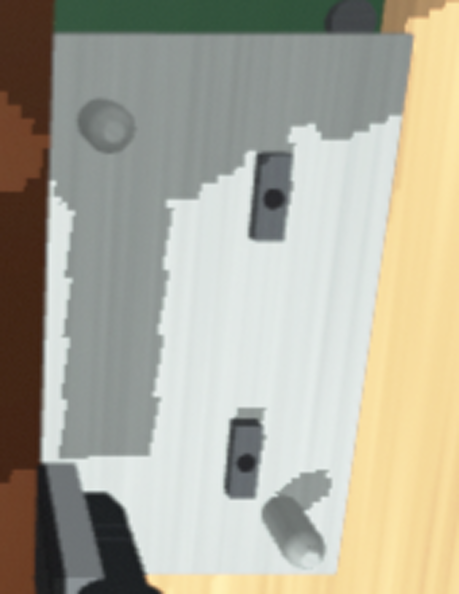

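```bash
cat > fit.py <<'E'
from h import *
from scipy.optimize import least_squares
def fit(w,st,obj,pix,x0,zfree=True):
    obj=np.array(obj,float);pix=np.array(pix,float)
    def f(q):
        c,s=np.cos(q[2]),np.sin(q[2]); X=obj@np.array([[c,-s,0],[s,c,0],[0,0,1]]).T+[q[0],q[1],q[3] if zfree else 0]
        return (proj(w,X,st)-pix).ravel()
    r=least_squares(f,x0,loss='soft_l1'); return r.x,r.fun.reshape(-1,2)
E
python3 - <<'E'
from fit import *
np.set_printoptions(precision=2,suppress=True)
st,w=load('w2')
c=lambda x,y:(330+x/2.7-.3,120+y/2.7-.3)
obj=[(12,50,52),(12,27,52),(12,-27,52),(12,-50,52),(50,80,52),(50,-80,52),(-30,58,78),(30,-58,78)]
pix=[c(256,153),c(249,240),c(233,420),c(225,497),c(413,35),c(336,573),c(117,130),c(308,560)]
for z in (True,False):
    q,r=fit(w,st,obj,pix,[597,-119,0,0],z); print(q[:2],np.degrees(q[2]),q[3],'\n',r)
# blank far end corners, upper visible top face
for z in (167,159): print([onz(w,p,z,st)[:2]-st['eef_pos'][:2] for p in ((288,116),(350,116))])
print(onz(w,(319,116),160,st)[:2]-st['eef_pos'][:2])
E
```

```text
[ 598.11 -123.19] -1.7756918462443425 -0.5158721603540489 
 [[ 0.19  0.2 ]
 [-0.33 -0.76]
 [-1.04 -0.56]
 [-0.64 -3.05]
 [ 1.28  0.32]
 [ 0.39  0.99]
 [-0.52  1.27]
 [ 0.9  -0.13]]
[ 597.96 -123.05] -1.7945561649184356 0.0 
 [[ 0.22  0.11]
 [-0.33 -0.78]
 [-1.07 -0.45]
 [-0.68 -2.9 ]
 [ 1.45  0.15]
 [ 0.42  1.21]
 [-0.61  1.13]
 [ 0.92  0.11]]
[array([-9.37, 84.55]), array([13.36, 83.91])]
[array([-10.03,  84.85]), array([14.06, 84.17])]
[ 2.02 84.48]
```

>>> {"name": "drive_tool", "arguments": {
  "commands": "0.2 -0.02 0 0 0 -0.0045 5;0.2 -0.023 0 0 0 0 5;0.178 0 -0.1 0 0 0 5;0 0 -0.25 0 0 0 5;0 0 -0.25 0 0 0 5;0 0 -0.2 0 0 0 5;0 0 -0.1 0 0 0 5;0 0 -0.05 0 0 0 5;0 0 0 0 0 0 5;0 0 0 0 0 0 5;0 0 0 0 0 0 5"
}}

```text
time_s: 7.92
eef_pos: [592.5, -123.6, 80.2]
ee_rot: [0.001, 0.718, 0.696, 0.0]
force: [0.7, 0.7, -0.9]
grip_width: 0.261
grip_force: 39.5
```

>>> {"name": "drive_tool", "arguments": {
  "commands": "0 0 -0.02 0 0 0 5;0 0 -0.02 0 0 0 5;0 0 -0.02 0 0 0 5;0 0 0 0 0 0 5;0 0 0 0 0 0 5"
}}

```text
time_s: 8.33
eef_pos: [591.8, -123.4, 72.8]
ee_rot: [-0.0, 0.718, 0.696, -0.0]
force: [0.7, 1.1, -0.4]
grip_width: 0.258
grip_force: 39.5
```

>>> {"name": "drive_tool", "arguments": {
  "commands": "0 0 -0.01 0 0 0 5;0 0 0 0 0 0 5;0 0 0 0 0 0 5"
}}

```text
time_s: 8.58
eef_pos: [591.9, -123.4, 72.5]
ee_rot: [0.0, 0.718, 0.696, 0.0]
force: [-2.9, -0.0, 4.8]
grip_width: 0.263
grip_force: 40.1
```

>>> {"name": "drive_tool", "arguments": {
  "commands": "0 0 -0.01 0 0 0 5;0 0 0 0 0 0 5;0 0 0 0 0 0 5"
}}

```text
time_s: 8.83
eef_pos: [591.9, -123.4, 72.4]
ee_rot: [0.0, 0.718, 0.696, 0.0]
force: [-5.2, 1.7, 12.2]
grip_width: 0.262
grip_force: 40.9
```

>>> {"name": "drive_tool", "arguments": {
  "commands": "0 0 0.015 0 0 0 5;0.02 0 0 0 0 0 5;0.02 0 0 0 0 0 5;0.01 0 0 0 0 0 5;0.01 0 0 0 0 0 5;0 0 0 0 0 0 5;0 0 0 0 0 0 5"
}}

```text
time_s: 9.42
eef_pos: [598.0, -123.4, 72.5]
ee_rot: [0.0, 0.718, 0.696, -0.0]
force: [-2.5, 0.2, 6.0]
grip_width: 0.265
grip_force: 40.0
```

>>> {"name": "drive_tool", "arguments": {
  "commands": "0.01 0 0 0 0 0 5;0.01 0 0 0 0 0 5;0 0 0 0 0 0 5;0 0 0 0 0 0 5"
}}

```text
time_s: 9.75
eef_pos: [598.6, -123.5, 72.5]
ee_rot: [-0.001, 0.718, 0.696, -0.001]
force: [-11.3, -0.9, 10.6]
grip_width: 0.26
grip_force: 40.6
```

>>> {"name": "drive_tool", "arguments": {
  "commands": "0.005 0 0 0 0 0 5;0 0 0 0 0 0 5;0 0 0 0 0 0 40;0 0 0 0 0 0 40;0 0 0 0 0 0 40;0 0 0 0 0 0 40"
}}

```text
time_s: 10.25
eef_pos: [600.5, -123.3, 72.1]
ee_rot: [0.0, 0.718, 0.696, 0.0]
force: [-0.1, -0.9, 0.2]
grip_width: 0.399
grip_force: 0.0
```

>>> {"name": "drive_tool", "arguments": {
  "commands": "0.02 0 0.01 0 0 0 40;0.02 0 0 0 0 0 40;0.01 0 0 0 0 0 40;0 0 0 0 0 0 40;0 0 0 0 0 0 40"
}}

```text
time_s: 10.67
eef_pos: [603.8, -123.3, 73.2]
ee_rot: [-0.002, 0.718, 0.696, -0.002]
force: [-11.2, -0.1, 5.9]
grip_width: 0.401
grip_force: 5.2
```

>>> {"name": "drive_tool", "arguments": {
  "commands": "-0.03 0 0 0 0 0 40;-0.02 0 0 0 0 0 50;0 0 0.2 0 0 0 50;0 0 0.3 0 0 0 50;0 0 0.3 0 0 0 50;0 0 0.3 0 0 0 50;0 0 0.1 0 0 0 50;0 0 0 0 0 0 50;0 0 0 0 0 0 50"
}}

```text
time_s: 11.42
eef_pos: [600.2, -123.2, 192.6]
ee_rot: [-0.0, 0.718, 0.696, -0.0]
force: [-0.4, 0.4, -0.4]
grip_width: 0.502
grip_force: 0.0
```

Run:
```python
from h import *
st,w=look('w3'); print(st['time_s'],st['eef_pos'],xang(st))
im=w['pixels'][60:400,220:440]
cv2.imwrite('pics/w3c.png',cv2.resize(im,None,fx=1.75,fy=1.75,interpolation=cv2.INTER_CUBIC))
```

```text
11.4167 [ 600.20533941 -123.24352703  192.57527194] 88.19498575558264
```

View pics/w3c.png

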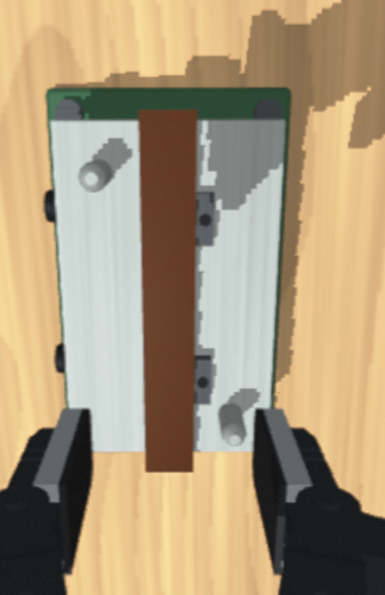

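The blank lies flush on both blocks and sticks out about equally at the two ends; the dowel tips show at crop (91,181) and (235,439). I'll refine the jig pose from this picture and the upper half's rough pose from the earlier wrist shot w1.

Run:
```python
from fit import *
np.set_printoptions(precision=2,suppress=True)
st,w=load('w3')
c=lambda x,y:(220+x/1.75-.2,60+y/1.75-.2)
obj=[(-50,80,52),(50,80,52),(-50,-80,52),(-30,58,78),(30,-58,78)]
pix=[c(52,121),c(285,119),c(66,450),c(91,181),c(235,439)]
for z in (True,False):
    q,r=fit(w,st,obj,pix,[597,-119,0,0],z); print(q[:2],np.degrees(q[2]),q[3],'\n',r)
st2,w2=load('w2')
a=tri([ray(w2,(330+117/2.7-.3,120+130/2.7-.3),st2),ray(w,c(91,181),st)]);b=tri([ray(w2,(330+308/2.7-.3,120+560/2.7-.3),st2),ray(w,c(235,439),st)]);print(a,b,(a[0]+b[0])/2,np.degrees(np.arctan2(*(b[0]-a[0])[1::-1])),np.degrees(np.arctan2(-116,60)))
# blank ends
print(onz(w,c(167,110),60,st),onz(w,c(170,470),60,st))
st,w=load('w1')
obj=[(-45,75,10),(45,75,10),(45,-75,10),(-30,58,10),(30,-58,10)]
pix=[(22,-3),(143,26),(127,203),(43,25),(110,184)]
# in w1 image up = world +y(ish): holes at (43,25),(110,184)
q,r=fit(w,st,obj[1:],pix[1:],[438,188,0.05,0],False); print('upper',q[:2],np.degrees(q[2]),q[3],'\n',r)
```

```text
[ 597.46 -123.05] -1.8589509442062069 -1.3851206647440237 
 [[-0.85 -0.22]
 [ 0.08  1.  ]
 [ 2.44  0.67]
 [ 0.4  -1.15]
 [-0.85 -0.16]]
[ 597.49 -122.79] -1.8250306791357673 0.0 
 [[-1.27 -0.56]
 [ 0.41  0.57]
 [ 2.25  1.26]
 [ 0.12 -1.33]
 [-0.6   0.4 ]]
(array([569.67, -63.81,  80.95]), [np.float64(0.6900638522256823), np.float64(0.6900638522257158)]) (array([ 626.26, -182.85,   75.95]), [np.float64(0.2757312504038443), np.float64(0.27573125040383584)]) [ 597.97 -123.33   78.45] -64.5720481516086 -62.65012421993013
[599.94 -38.95  60.  ] [ 595.59 -208.03   60.  ]
upper [437.87 191.4 ] 2.896728363739478 0.0 
 [[-3.13  0.82]
 [-0.3   1.41]
 [ 0.53 -1.03]
 [ 1.51 -1.08]]
```

>>> {"name": "drive_tool", "arguments": {
  "commands": "-0.162 0.313 -0.02 0 0 0.0107 60;-0.162 0.313 -0.02 0 0 0.0107 60;-0.162 0.313 -0.02 0 0 0.0107 60;-0.162 0.313 -0.02 0 0 0.0107 60;-0.162 0.313 -0.02 0 0 0.0107 60;-0.162 0.313 -0.02 0 0 0.0107 60;-0.162 0.313 -0.02 0 0 0.0107 60;-0.162 0.313 -0.02 0 0 0.0107 60;-0.162 0.313 -0.02 0 0 0.0107 60;-0.162 0.313 -0.02 0 0 0.0107 60;0 0 0 0 0 0 60;0 0 0 0 0 0 60;0 0 0 0 0 0 60"
}}

```text
time_s: 12.55
eef_pos: [438.1, 189.3, 172.3]
ee_rot: [-0.0, 0.688, 0.725, -0.001]
force: [0.2, 0.6, -0.2]
grip_width: 0.598
grip_force: 0.0
```

Run:
```python
from h import *
st,w=look('w4'); print(st['time_s'],st['eef_pos'],xang(st))
im=w['pixels'][60:400,220:440]
cv2.imwrite('pics/w4c.png',cv2.resize(im,None,fx=1.75,fy=1.75,interpolation=cv2.INTER_CUBIC))
```

```text
12.55 [438.12391324 189.3407827  172.31169568] 93.0168781969853
```

View pics/w4c.png

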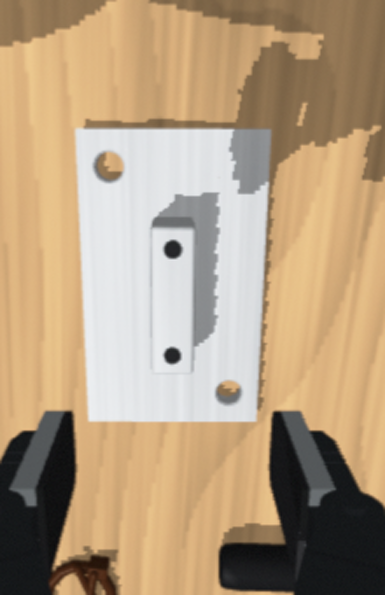

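Run:
```python
from fit import *
np.set_printoptions(precision=2,suppress=True)
st,w=load('w4')
c=lambda x,y:(220+x/1.75-.2,60+y/1.75-.2)
obj=[(-45,75,10),(45,75,10),(45,-75,10),(-45,-75,10),(-30,58,10),(30,-58,10),(-10,35,40),(10,35,40),(-10,-35,40),(10,-35,40)]
pix=[c(77,129),c(271,129),c(256,421),c(89,420),c(108.5,166),c(228.5,392),c(152,228),c(194,228),c(152,373),c(193,374)]
for z in (True,False):
    q,r=fit(w,st,obj,pix,[438,190,0.05,0],z); print('upper',q[:2],np.degrees(q[2]),q[3],'\n',r)
    M=rot(st['ee_rot']); d=q[:2]-st['eef_pos'][:2]; print(d)
```

```text
upper [437.26 190.6 ] 2.7800994594512116 -1.2770375360571369 
 [[-0.43  0.02]
 [-0.1   0.46]
 [-0.3  -0.24]
 [ 0.07 -0.12]
 [ 0.71  0.58]
 [ 0.16 -0.12]
 [-1.07 -0.88]
 [ 1.15 -0.77]
 [-0.41  0.73]
 [ 0.35  0.27]]
[-0.87  1.26]
upper [437.23 190.9 ] 2.794812442844011 0.0 
 [[-0.73 -0.34]
 [ 0.13  0.07]
 [-0.1   0.1 ]
 [-0.11  0.25]
 [ 0.51  0.32]
 [ 0.29  0.16]
 [-1.16 -1.  ]
 [ 1.19 -0.89]
 [-0.47  1.02]
 [ 0.4   0.55]]
[-0.89  1.56]
```

The plate fits the given sizes to within about 1 px, at (437.3, 190.7) with a yaw of 2.8°. I'll go down onto the grip bar.

>>> {"name": "drive_tool", "arguments": {
  "commands": "-0.009 0.014 -0.3 0 0 -0.005 60;0 0 -0.35 0 0 0 60;0 0 -0.35 0 0 0 60;0 0 -0.2 0 0 0 60;0 0 -0.12 0 0 0 60;0 0 -0.06 0 0 0 60;0 0 0 0 0 0 60;0 0 0 0 0 0 60;0 0 0 0 0 0 60",
  "force": 110
}}

```text
time_s: 13.35
eef_pos: [438.1, 190.9, 36.1]
ee_rot: [0.001, 0.69, 0.724, 0.001]
force: [0.6, -0.6, 0.2]
grip_width: 0.603
grip_force: 0.0
```

>>> {"name": "drive_tool", "arguments": {
  "commands": "0 0 0 0 0 0 3;0 0 0 0 0 0 3;0 0 0 0 0 0 3;0 0 0 0 0 0 3;0 0 0 0 0 0 3;0 0 0 0 0 0 3;0 0 0 0 0 0 3;0 0 0 0 0 0 3;0 0 0 0 0 0 3"
}}

```text
time_s: 14.1
eef_pos: [437.8, 191.1, 36.2]
ee_rot: [0.0, 0.69, 0.724, 0.001]
force: [-1.6, -1.2, 7.4]
grip_width: 0.209
grip_force: 108.7
```

>>> {"name": "drive_tool", "arguments": {
  "commands": "0 0 0.1 0 0 0 3;0 0 0.25 0 0 0 3;0 0 0.35 0 0 0 3;0 0 0.35 0 0 0 3;0 0 0.35 0 0 0 3;0.08 -0.157 0.1 0 0 0 3;0.16 -0.314 0 0 0 -0.0115 3;0.16 -0.314 0 0 0 -0.0115 3;0.16 -0.314 0 0 0 -0.0115 3;0.16 -0.314 0 0 0 -0.0115 3;0.16 -0.314 0 0 0 -0.0115 3;0.16 -0.314 0 0 0 -0.0115 3;0.16 -0.314 0 0 0 -0.0115 3;0.16 -0.314 0 0 0 -0.0115 3;0.16 -0.314 0 0 0 -0.0115 3;0.08 -0.157 0 0 0 0 3;0 0 0 0 0 0 3;0 0 0 0 0 0 3;0 0 0 0 0 0 3"
}}

```text
time_s: 15.68
eef_pos: [596.9, -122.2, 185.2]
ee_rot: [-0.001, 0.718, 0.696, -0.0]
force: [0.3, 0.8, -4.0]
grip_width: 0.208
grip_force: 108.7
```

Run:
```python
from h import *
st,w=look('w5'); print(st['time_s'],st['eef_pos'],xang(st),st['force'],st['wrist_torque'],st['grip_width'])
im=w['pixels'][100:440,180:460]
cv2.imwrite('pics/w5c.png',cv2.resize(im,None,fx=1.75,fy=1.75,interpolation=cv2.INTER_CUBIC))
```

```text
15.6833 [ 596.87473474 -122.15586794  185.16148439] 88.15039426356833 [ 0.34656072  0.79005758 -4.04206435] [ 0.04197176  0.01019565 -0.06557616] 0.2078805624076848
```

View pics/w5c.png

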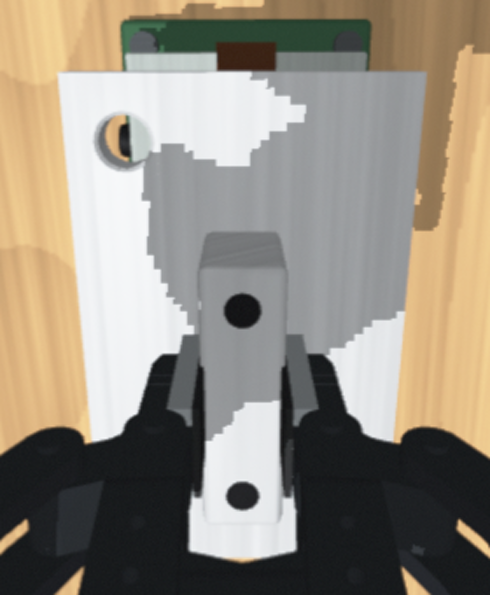

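Run:
```python
from fit import *
np.set_printoptions(precision=2,suppress=True)
st,w=load('w5')
c=lambda x,y:(180+x/1.75-.2,100+y/1.75-.2)
obj=[(-45,75,10),(45,75,10),(-30,58,10),(-10,35,40),(10,35,40),(-10,-35,40),(10,-35,40)]
pix=[c(58,72),c(427,72),c(122.5,141),c(202,268),c(285,268),c(205,521),c(281,523)]
q,r=fit(w,st,obj,pix,[597,-123,-0.03,149],True); print('upper',q[:2],np.degrees(q[2]),q[3],'\n',r)
print('jig corners seen',onz(w,c(126,53),52,st),onz(w,c(367,52),52,st))
a=np.radians(-1.85);Rz=np.array([[np.cos(a),-np.sin(a)],[np.sin(a),np.cos(a)]])
for p in((-50,80),(50,80)):print(Rz@p+[597.8,-123.1])
```

```text
upper [ 596.21 -122.29] -1.7552224984429603 147.97088806589966 
 [[ 0.79  0.27]
 [-1.39 -0.16]
 [ 1.2   0.43]
 [-3.23 -1.02]
 [ 1.34 -1.08]
 [-0.93  1.5 ]
 [ 0.3   0.36]]
jig corners seen [550.55 -41.35  52.  ] [649.96 -44.21  52.  ]
[550.41 -41.53]
[650.36 -44.76]
```

>>> {"name": "drive_tool", "arguments": {
  "commands": "0.012 -0.007 -0.15 0 0 0 3;0 0 -0.25 0 0 0 3;0 0 -0.15 0 0 0 3;0 0 -0.07 0 0 0 3;0 0 -0.03 0 0 0 3;0 0 -0.03 0 0 0 3;0 0 0 0 0 0 3;0 0 0 0 0 0 3"
}}

```text
time_s: 16.4
eef_pos: [599.0, -123.6, 118.2]
ee_rot: [0.001, 0.719, 0.696, 0.0]
force: [0.2, -0.3, -4.2]
grip_width: 0.207
grip_force: 108.7
```

>>> {"name": "drive_tool", "arguments": {
  "commands": "0 0 -0.02 0 0 0 3;0 0 -0.02 0 0 0 3;0 0 0 0 0 0 3;0 0 0 0 0 0 3"
}}

```text
time_s: 16.73
eef_pos: [598.6, -123.6, 113.3]
ee_rot: [-0.0, 0.719, 0.695, -0.0]
force: [-0.3, -0.3, -5.1]
grip_width: 0.21
grip_force: 108.7
```

>>> {"name": "drive_tool", "arguments": {
  "commands": "0 0 -0.02 0 0 0 3;0 0 -0.01 0 0 0 3;0 0 0 0 0 0 3;0 0 0 0 0 0 3"
}}

```text
time_s: 17.07
eef_pos: [598.6, -123.6, 110.2]
ee_rot: [-0.0, 0.719, 0.695, -0.0]
force: [0.4, -0.3, -4.5]
grip_width: 0.206
grip_force: 108.7
```

>>> {"name": "drive_tool", "arguments": {
  "commands": "0 0 -0.02 0 0 0 3;0 0 0 0 0 0 3;0 0 0 0 0 0 3"
}}

```text
time_s: 17.32
eef_pos: [598.6, -123.5, 108.2]
ee_rot: [-0.0, 0.719, 0.695, 0.0]
force: [1.0, 1.4, -5.1]
grip_width: 0.209
grip_force: 108.8
```

>>> {"name": "drive_tool", "arguments": {
  "commands": "0 0 -0.015 0 0 0 3;0 0 0 0 0 0 3;0 0 0 0 0 0 3"
}}

```text
time_s: 17.57
eef_pos: [598.5, -123.4, 106.6]
ee_rot: [-0.0, 0.719, 0.696, 0.0]
force: [-0.4, 1.3, -5.2]
grip_width: 0.208
grip_force: 108.8
```

>>> {"name": "drive_tool", "arguments": {
  "commands": "0 0 -0.02 0 0 0 3;0 0 -0.015 0 0 0 3;0 0 0 0 0 0 3;0 0 0 0 0 0 3"
}}

```text
time_s: 17.9
eef_pos: [598.5, -123.4, 103.0]
ee_rot: [-0.0, 0.719, 0.695, 0.0]
force: [-0.0, 3.8, -5.4]
grip_width: 0.208
grip_force: 108.8
```

>>> {"name": "drive_tool", "arguments": {
  "commands": "0 0 -0.02 0 0 0 3;0 0 -0.015 0 0 0 3;0 0 0 0 0 0 3;0 0 0 0 0 0 3"
}}

```text
time_s: 18.23
eef_pos: [598.5, -123.4, 99.5]
ee_rot: [-0.0, 0.719, 0.695, 0.0]
force: [-0.8, 4.6, -5.4]
grip_width: 0.209
grip_force: 108.9
```

>>> {"name": "drive_tool", "arguments": {
  "commands": "0 0.005 -0.015 0 0 0 3;0 0 -0.01 0 0 0 3;0 0 0 0 0 0 3;0 0 0 0 0 0 3"
}}

```text
time_s: 18.57
eef_pos: [598.6, -123.3, 97.1]
ee_rot: [-0.0, 0.719, 0.695, -0.0]
force: [-0.7, 2.1, -5.0]
grip_width: 0.212
grip_force: 108.9
```

>>> {"name": "drive_tool", "arguments": {
  "commands": "0 0 -0.01 0 0 0 3;0 0 0 0 0 0 3;0 0 0 0 0 0 3"
}}

```text
time_s: 18.82
eef_pos: [598.6, -123.3, 96.3]
ee_rot: [0.0, 0.719, 0.695, -0.0]
force: [-0.2, 2.1, -3.6]
grip_width: 0.207
grip_force: 108.9
```

>>> {"name": "drive_tool", "arguments": {
  "commands": "0 0 -0.01 0 0 0 3;0 0 0 0 0 0 3;0 0 0 0 0 0 3"
}}

```text
time_s: 19.07
eef_pos: [598.7, -123.3, 96.3]
ee_rot: [0.0, 0.719, 0.695, -0.0]
force: [-4.4, 3.6, 4.0]
grip_width: 0.208
grip_force: 110.0
```

>>> {"name": "drive_tool", "arguments": {
  "commands": "0 0 -0.01 0 0 0 3;0 0 -0.01 0 0 0 3;0 0 -0.01 0 0 0 3;0 0 0 0 0 0 3;0 0 0 0 0 0 3",
  "force": 120
}}

```text
time_s: 19.48
eef_pos: [598.8, -123.3, 96.2]
ee_rot: [0.001, 0.718, 0.696, 0.0]
force: [-14.7, 6.3, 27.0]
grip_width: 0.205
grip_force: 120.3
```

>>> {"name": "drive_tool", "arguments": {
  "commands": "0 0 -0.01 0 0 0 3;0 0 -0.01 0 0 0 3;0 0 0 0 0 0 3;0 0 0 0 0 0 3;0 0 0 0 0 0 3;0 0 0 0 0 0 3"
}}

```text
time_s: 19.98
eef_pos: [598.8, -123.3, 96.2]
ee_rot: [0.001, 0.718, 0.696, 0.0]
force: [-21.8, 8.8, 42.7]
grip_width: 0.203
grip_force: 122.4
```

Run:
```python
from h import *
st,w=look('w6'); print(st['time_s'],st['eef_pos'],st['force'],st['wrist_torque'])
a=cv2.resize(w['pixels'][100:440,180:460],None,fx=1.4,fy=1.4)
s=capture('side'); b=cv2.resize(s['pixels'][140:260,280:400],(390,390))
h=max(a.shape[0],390); o=np.zeros((h,a.shape[1]+390,3),np.uint8); o[:a.shape[0],:a.shape[1]]=a; o[:390,a.shape[1]:]=b
cv2.imwrite('pics/w6c.png',o); print(o.shape)
```

```text
19.9833 [ 598.78856242 -123.27486921   96.17869719] [-21.80498679   8.81176669  42.70909593] [ 1.4684811   3.74515313 -0.03153962]
(476, 782, 3)
```

View pics/w6c.png

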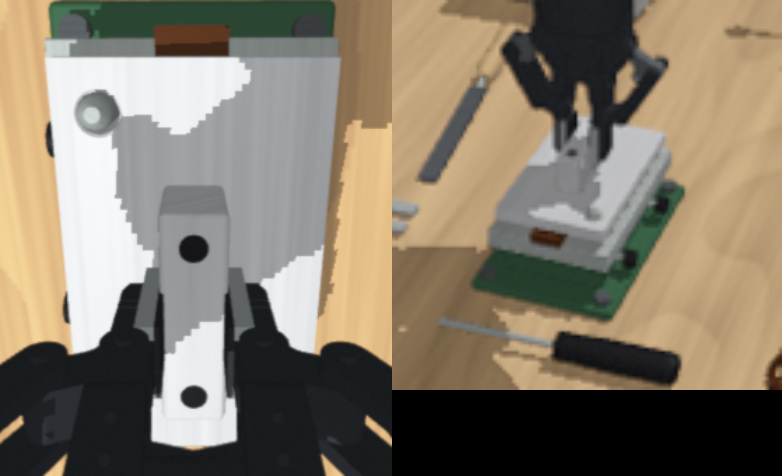

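Seated: the dowel stands out of the plate at (97,112), and the blank shows between the halves. Now I'll take off most of the side load while keeping the press.

>>> {"name": "drive_tool", "arguments": {
  "commands": "-0.01 0.005 0 0 0 0 3;-0.005 0 0 0 0 0 3;0 0 0 0 0 0 3;0 0 0 0 0 0 3;0 0 0 0 0 0 3;0 0 0 0 0 0 3"
}}

```text
time_s: 20.58
eef_pos: [598.6, -123.3, 96.2]
ee_rot: [0.003, 0.718, 0.696, 0.001]
force: [-11.8, 6.7, 37.2]
grip_width: 0.206
grip_force: 121.7
```

>>> {"name": "drive_tool", "arguments": {
  "commands": "0 0 -0.005 0 0 0 3;0 0 -0.005 0 0 0 3;0 0 0 0 0 0 3;0 0 0 0 0 0 3;0 0 0 0 0 0 3"
}}

```text
time_s: 21.0
eef_pos: [598.6, -123.3, 96.2]
ee_rot: [0.003, 0.718, 0.696, 0.001]
force: [-15.5, 8.1, 44.3]
grip_width: 0.208
grip_force: 122.9
```

```bash
python3 -c "
from h import *
s=sense();print(s['eef_pos'],s['force']);print(finish_job())"
```

```text
[ 598.64967075 -123.27632179   96.16755642] [-15.51696103   8.13385292  44.30465981]
the job is handed in; nothing more can be done
None
```

The job is handed in at 21 s: the blank lies flush against both blocks, and the upper half is seated on the dowels, still gripped and pressed down with about 44 N; the bench items were not touched.

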